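# Stand a heel blank on edge and prime it

## Robot

A 6-joint arm with a two-finger parallel gripper is mounted at the origin on a cart in front of the work surface, level with it; the furniture and walls round the work are solid. World frame = base frame: x ahead of the robot, y to its left, z up, the work surface at z = 0. Lengths are in m, angles in degrees, forces in N, time in s.
With the tool pointing down it reaches from about 0.3 to 0.75 m from the base axis. Payload 8.5 kg.
Tool frame: the origin (TCP) lies midway between the tips of the shut fingers; the grasp point (between the pads) lies 19 mm behind it; z points along the fingers, y is the line along which they close (so a half turn about z gives the same grasp; the last joint's range is limited). The gripper opens to 85 mm and grips with 20 to 120 N. Pads are 22 mm wide; open, the fingers measure 114 mm over their backs; the gripper's body (76 mm by 85 mm) begins 54 mm behind the grasp point. The pads swing forward as they close: fully open they stand 13 mm farther back than shut.
Start: joints at [-75.476, 21.807, 74.336, -0, 83.858, -12.336], TCP at [0.248, -0.491, 0.231] pointing down, gripper open.
Joint ranges: [-178.18, 178.18], [-50.72, 133.34], [12.68, 142.11], [-81.47, 261.47], [9.98, 163.14], [-165.26, 165.26]. Speed limits (degrees/s): [136.94, 136.94, 180, 180, 180, 180].

## Interface

Orientations are given as a 3x3 rotation matrix whose columns are the frame's x, y, z axes.
In Python, from rig import env gives the robot as it stands. The module is installed in compiled form; this text tells all that it offers.
- The arm moves only by the tool jog_arm, never from a script. Its argument "targets" is a list of rows, each a list of 6 numbers: the shift along the tool's x, y, z in cm, then the turn, a rotation vector about the tool's x, y, z in degrees. A call has 1 to 8 rows; each row is the pose to reach, as a shift and turn from the pose commanded when the call began, along the tool's axes at that moment; what a row does not reach only later rows make up. A row lasts 1/12 s, in which the tool goes at most 41.7 mm and 7.16 degrees, less where a joint would pass 70% of its speed; a pose out of reach is approached as far as the arm can. A call with a gripper value outside its range is refused whole. "hand" is the opening, from 0 (shut) to 1 (fully open), set as the call begins (left out, the last holds). The fingers move at their own pace and stop on an object; "newtons" is the grip in N (left out, the last holds). Time passes only in rows, so rows that repeat a pose let the fingers close. It gives the time, the measured TCP pose, the force, the opening and the grip force at its end, in the units of the state.
- env.observe(): the state, without advancing time (a new reading comes with each control period).
- env.get_image(name): name is "side" or "top" or "wrist"; returns a dict with "frame" (384x512x3 uint8, red, green, blue), "depth" (384x512 float32, m along the optical axis (not along the pixel's ray), 0 where there is no reading), "fovy" (degrees; the focal length in pixels is half the picture's height over the tangent of half this angle, whatever the lens; pixels are square), "cx", "cy" (the principal point, pixels), "cam_to_world" (4x4, takes a point from camera to world coordinates). Camera axes: x right, y down, z forward; pixel columns grow to the right and rows downward; lengths in m; the calibration is good to about 2 mm. A picture is of the moment at which its call begins.
- env.close_job(): hands the job in; it is judged then, once.
Trained networks look in the newest picture that a camera, given by its name, has taken for a name from the list of things; names that differ only in an ending like _2 or _b are one class to them, and where a whole thing is asked for, a point or a joint stands for the part that bears it (a point fixed in the world has none). Each returns a list of dicts, best first, with "score" (0 to 1); they miss things now and then, are a little off and sometimes report something else, mostly with a low value. They report only what shows in the picture. A call takes as long as a camera call. They do not tell look-alikes from the thing itself.
- env.regions_of(camera, target): "pixels" (384x512 bool, what is visible of it) and "point" ([row, column] in pixels, amid what is visible of it).
The state is a dict: "time_s": time; "q": joint angles; "qvel": joint speeds; "joint_efforts": joint torques, N m; "position": TCP position; "tool_rot": TCP orientation; "ft_force": force on the tool from outside, world axes, zero at the start; "wrist_torque": the same for the moment, N m; "grip_width": finger opening in m; "gripper_force": force on a finger pad.
Only numpy, scipy, OpenCV 4.12 (cv2) and the standard library are available. Lean on these libraries where they do the work, as an engineer would, in place of code of your own. Each camera call takes 0.05 s, during which the arm holds its last target. There are 200 camera calls.

## Task

Prime the red heel blank: take it from the sloping rack and stand it upright on one of its long thin edges, across the middle of the two blue rails of the priming stand, with its tan face square towards the spray nozzle. When it stands there by itself, push the black spray cap all the way down and let it come up again, leaving the blank standing. Do not spray before the blank stands there, and leave the black blank and the other things where they are.

Things in the scene. Friction and masses are not known exactly. Their poses are not given: they have to be found in the camera images.
- blank_red: red rubber heel blank, flat plate 10 x 100 x 75 mm (x, y, z), 0.11 kg, origin at its centre. Face at -x smooth and tan, face at +x grooved and red. It starts in one of the rack's bays on a 100 mm edge, leaning with its upper edge (+z) towards the robot, about 28 degrees from vertical, tan face down against the rack's board; its upper 35 mm are clear of the board on both faces
- blank_black: the same plate in black rubber (its face at -x is tan too), in the rack's other bay; it stays there
- rack: fixed grey sheet-steel rack, base 125 x 246 x 4 mm, origin on the bench under its middle; two bays, centres at y = +59 and -59 mm. Its 3 mm board slopes 28 degrees from vertical, top towards -x and 59 mm above the bench, and backs the lower 40 mm of each blank. A ledge with a 7 mm lip holds their foot 24 mm above the bench; 3 mm cheeks, 34 mm high, beside the blanks
- stand: fixed priming stand: base 275 x 140 mm, drip tray (140 x 140 mm, rim 15 mm high) with two upright blue rails, and a white spray bottle. Origin on the bench below the rails' middle; +x is the spraying direction, bottle to rails. Rails run along x, 50 mm long, 8 mm wide, at y = +28 and -28 mm, tops 45 mm above the bench. Bottle (diameter 68 mm over its band) at x = -150 mm
- rails (a point): point midway between the two blue rails, at the height of their tops (45 mm above the stand's origin)
- cap_top (a point): centre of the flat top of the black spray cap (diameter 33 mm, flat top 29 mm), 106 mm above the bench when up; it moves with the cap
- nozzle (a point): the spray orifice, end of a white spout 10 mm long on the side of the cap that looks to the rails, 10 mm below the cap's top; it moves with the cap
- spray_cap (a joint): how far the sprung spray cap is pushed down, m: 0 up, 0.007 fully down; about 2 N to start and 5.5 N at the bottom; it springs back
- solvent_bottle: blue bottle with a bent spout, 65 x 104 x 189 mm, origin at its foot; stays where it is
- creme_jar: white jar with a black lid, diameter 52 mm, 58 mm high, origin at its foot; stays where it is
- tape_measure: yellow tape measure, 69 x 84 x 30 mm, origin at its foot; stays where it is
Things that resemble listed ones, but are neither listed nor needed, are in the scene too. What is shaped like the blank_red but purple is not meant.

How it is judged (in metres and radians):
On the way, in this order (a step that is already met when the one before it is completed fails the run):
1. the red blank stands by itself on edge across the two rails, tan face to the nozzle, let go (angle between blank_red's own x axis and vertical between 1.5 and 1.64 rad and angle between blank_red's own y axis and vertical between 1.5 and 1.64 rad and x of blank_red in the frame of stand between -0.02 and 0.02 m and y of blank_red in the frame of stand between -0.018 and 0.018 m and z of blank_red in the frame of stand between 0.078 and 0.087 m and angle between the x axis of blank_red and the x axis of stand, either way round below 0.18 rad and x of nozzle in the frame of blank_red below -0.08 m and contact force between the fingers and blank_red below 0.1 N and linear speed of blank_red below 0.02 m/s and angular speed of blank_red below 0.2 rad/s), for 0.3 s.
2. the spray cap is pushed all the way down while the blank stands there (angle between blank_red's own x axis and vertical between 1.5 and 1.64 rad and angle between blank_red's own y axis and vertical between 1.5 and 1.64 rad and x of blank_red in the frame of stand between -0.02 and 0.02 m and y of blank_red in the frame of stand between -0.018 and 0.018 m and z of blank_red in the frame of stand between 0.078 and 0.087 m and angle between the x axis of blank_red and the x axis of stand, either way round below 0.18 rad and x of nozzle in the frame of blank_red below -0.08 m and value of joint spray_cap above 0.0055 m), for 0.05 s.
At the end, for the whole second after the job is handed in: Red blank at rest, released, on a long edge across both rails: within 4 degrees of upright, centre within 20 mm (along) and 18 mm (across) of the rails' middle, tan face square to the nozzle within 10 degrees. Cap was pushed 5.5 mm or more, is up again. Other things within 15 mm of their start (all of step 1 and value of joint spray_cap below 0.0015 m); the robot touches nothing.
It fails at once if the cap is pushed (over 3 mm) while the red blank does not stand on the rails (value of joint spray_cap above 0.003 m and not (angle between blank_red's own x axis and vertical between 1.5 and 1.64 rad and angle between blank_red's own y axis and vertical between 1.5 and 1.64 rad and x of blank_red in the frame of stand between -0.02 and 0.02 m and y of blank_red in the frame of stand between -0.018 and 0.018 m and z of blank_red in the frame of stand between 0.078 and 0.087 m and angle between the x axis of blank_red and the x axis of stand, either way round below 0.18 rad and x of nozzle in the frame of blank_red below -0.08 m)).
It fails at once if the black blank is moved by more than 15 mm (distance of blank_black from where it was at the start of the episode above 0.015 m).
It fails at once if the blue solvent bottle is moved by more than 15 mm (distance of solvent_bottle from where it was at the start of the episode above 0.015 m).
It fails at once if the creme jar is moved by more than 15 mm (distance of creme_jar from where it was at the start of the episode above 0.015 m).
It fails at once if the tape measure is moved by more than 15 mm (distance of tape_measure from where it was at the start of the episode above 0.015 m).
It also fails if it takes over 45 s, if anything falls off the work surface, if the arm or the gripper's body presses on something with over 40 N, if the wrist force passes 120 N, or if a joint passes its speed limit or range.

## Working session

There is one attempt and no reset: what is moved stays moved. The work goes in short steps, Python scripts to look and compute and a tool call to move; the robot and the scene stay as the last step left them, time stands still between calls to the robot, and variables do not carry over. Pictures are saved under pics/ and viewed, at most 10 in all, crops included, and the job is handed in when it is done.

Besides the shell and the picture viewer there is one more tool, called after "Request:" as name([rows], argument=value, ...), one row to a line, values as JSON. jog_arm: Moves the arm, as the interface text tells. Its arguments: {"type":"object","properties":{"targets":{"type":"array","items":{"type":"array","items":{"type":"number"}}},"hand":{"type":"number"},"newtons":{"type":"number"}},"required":["targets"]}

```bash
mkdir -p pics; cat > h.py <<'E'
import numpy as np, cv2
from rig import env
def grab(n):
    g=env.get_image(n); return g
def pts(g):
    H,W=g['depth'].shape; f=H/2/np.tan(np.radians(g['fovy'])/2)
    v,u=np.mgrid[:H,:W]; z=g['depth']
    P=np.stack([(u-g['cx'])/f*z,(v-g['cy'])/f*z,z],-1)
    T=np.array(g['cam_to_world']); return P@T[:3,:3].T+T[:3,3]
def save(g,n): cv2.imwrite('pics/'+n,g['frame'][...,::-1])
E
python3 - <<'E'
from h import *
for c in ['side','top']:
    g=grab(c); save(g,c+'0.png'); np.savez(''+c+'0.npz',P=pts(g),frame=g['frame'],depth=g['depth'])
    T=g['cam_to_world']; print(c,np.round(T,3).tolist(),g['fovy'])
    P=pts(g)
    for n in ['blank_red','blank_black','rack','stand','cap_top','nozzle','solvent_bottle','creme_jar','tape_measure']:
        for r in env.regions_of(c,n)[:3]:
            m=r['pixels']&(g['depth']>0)
            print(n,round(r['score'],2),np.round(r['point']),m.sum(),np.round(np.median(P[m],0),3) if m.any() else '')
print(env.observe())
E
```

```text
side [[-0.932, -0.149, 0.331, 0.025], [-0.362, 0.438, -0.823, 1.315], [-0.022, -0.887, -0.462, 0.799], [0.0, 0.0, 0.0, 1.0]] 51.78639227004098
blank_red 0.67 [209. 250.] 222 [0.572 0.031 0.011]
blank_red 0.37 [230. 238.] 1811 [0.546 0.227 0.01 ]
blank_black 0.42 [172. 262.] 143 [ 0.584 -0.169  0.08 ]
rack 0.7 [183. 275.] 894 [ 0.544 -0.204  0.012]
stand 0.74 [232. 240.] 1905 [0.543 0.227 0.01 ]
cap_top 0.59 [213. 263.] 82 [0.462 0.215 0.102]
nozzle 0.43 [217. 257.] 73 [0.461 0.215 0.102]
solvent_bottle 0.71 [264. 250.] 834 [0.396 0.457 0.09 ]
creme_jar 0.45 [264. 250.] 827 [0.398 0.457 0.088]
tape_measure 0.57 [267. 182.] 342 [0.625 0.467 0.028]
top [[0.011, -0.99, 0.142, 0.356], [-1.0, -0.01, 0.004, 0.028], [-0.002, -0.142, -0.99, 1.509], [0.0, 0.0, 0.0, 1.0]] 45.63936794125827
blank_red 0.9 [189. 256.] 708 [0.568 0.028 0.009]
blank_red 0.5 [203. 348.] 304 [ 0.515 -0.27   0.077]
blank_black 0.65 [177. 320.] 262 [ 0.59  -0.177  0.077]
blank_black 0.28 [193. 201.] 3498 [0.545 0.207 0.005]
rack 0.82 [197. 332.] 2284 [ 0.544 -0.221  0.004]
stand 0.74 [196. 203.] 3486 [0.545 0.207 0.005]
[... 275 characters left out ...]
6838e+01, -1.23332489e+01]), 'qvel': array([-0.02527457, -0.03837529,  0.01647782, -0.02626221,  0.06835016,
       -0.04122681]), 'joint_efforts': array([-8.79251602e-04, -4.48343360e+01, -2.31463444e+01, -2.39020173e-04,
        5.18081015e-04, -4.18072455e-05]), 'position': array([ 0.24848199, -0.49063662,  0.2313247 ]), 'tool_rot': array([[ 8.92131104e-01,  4.51776595e-01, -2.89466281e-05],
       [ 4.51776596e-01, -8.92131104e-01,  1.23199431e-05],
       [-2.02583253e-05, -2.40684136e-05, -1.00000000e+00]]), 'ft_force': array([-0.13981211, -0.07499954, -0.71181248]), 'wrist_torque': array([ 0.02949293,  0.03727394, -0.01969952]), 'gripper_force': 0.0, 'grip_width': 0.08549288389151408}
```

```bash
python3 - <<'E'
import cv2
a=cv2.imread('pics/top0.png')[125:270,90:420]
cv2.imwrite('pics/topc.png',cv2.resize(a,None,fx=2.4,fy=2.4,interpolation=cv2.INTER_CUBIC))
a=cv2.imread('pics/side0.png')[130:310,150:350]
cv2.imwrite('pics/sidec.png',cv2.resize(a,None,fx=3.3,fy=3.3,interpolation=cv2.INTER_CUBIC))
E
```

```text
(no output)
```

View pics/topc.png

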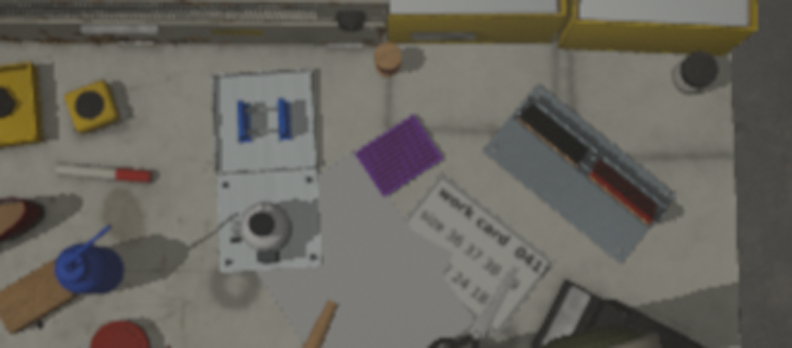

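View pics/sidec.png

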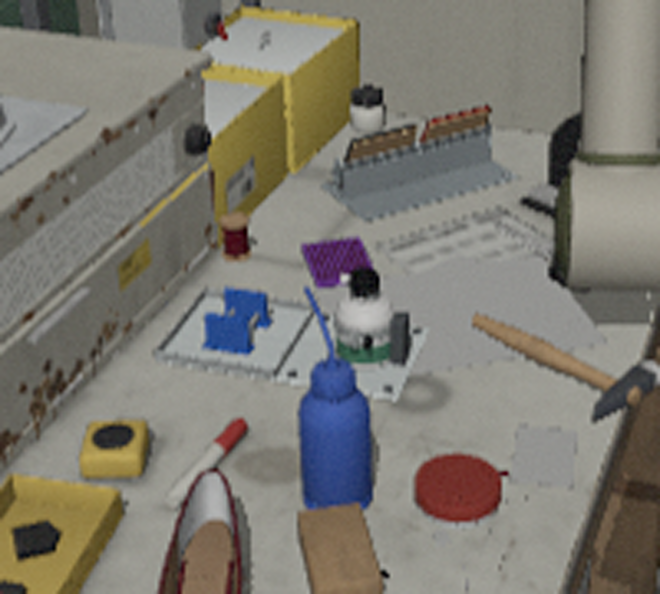

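The crops show these look-alikes:
- **Red plate in the rack:** top full-frame pixel (349,204), in the right bay, with its tan face seen from the side view. It is the only red plate in the rack, so it fits blank_red.
- **Purple plate:** lying flat at (256,189), not meant.
- **Black plate:** at (321,180), in the rack's other bay.

The rails are at (200,175) and the spray bottle at (200,218). Next I'll compute coarse poses and get the wrist camera overhead.

```bash
cat >> h.py <<'E'
from scipy.spatial.transform import Rotation as Ro
def rows(p,R):
    """shift (cm) and rotvec (deg) in tool axes from present pose to target pose"""
    o=env.observe(); R0=np.array(o['tool_rot'])
    d=R0.T@(np.array(p)-o['position'])*100
    w=np.degrees(Ro.from_matrix(R0.T@R).as_rotvec())
    print('ROW',np.round(d,2).tolist(),np.round(w,1).tolist(),'n>=',round(max(np.linalg.norm(d)/4.17,np.linalg.norm(w)/7.16),1))
def Rz(yaw,tilt=0):
    """tool down, tool y along world dir yaw (deg)... tool z tilts toward +y by tilt"""
    c,s=np.cos(np.radians(yaw)),np.sin(np.radians(yaw)); h=np.array([c,s,0]);k=np.array([0,0,1.])
    t=np.radians(tilt); z=np.sin(t)*h-np.cos(t)*k; y=np.cos(t)*h+np.sin(t)*k
    return np.stack([np.cross(y,z),y,z],1)
E
python3 - <<'E'
from h import *
d=np.load('top0.npz');P=d['P'];hsv=cv2.cvtColor(d['frame'],cv2.COLOR_RGB2HSV)
H,S,V=cv2.split(hsv);v,u=np.mgrid[:384,:512]
def show(n,m):
    q=P[m]; c=q.mean(0); w,e=np.linalg.eigh(np.cov((q-c)[:,:2].T)); print(n,m.sum(),c.round(3),'zmax',np.percentile(q[:,2],95).round(3),'ang',np.degrees(np.arctan2(e[1,1],e[0,1])).round(1),np.sqrt(w).round(4))
box=lambda a,b,c,e:(u>a)&(u<b)&(v>c)&(v<e)
show('railL',box(185,200,160,190)&(H>105)&(H<130)&(S>120)&(P[...,2]>.03))
show('railR',box(200,215,160,190)&(H>105)&(H<130)&(S>120)&(P[...,2]>.03))
show('cap',box(190,212,205,230)&(P[...,2]>.098))
show('red',box(330,370,185,225)&((H<12)|(H>170))&(S>110)&(P[...,2]>.04))
show('redtop',box(330,370,185,225)&(P[...,2]>.08))
show('blk',box(300,336,160,196)&(P[...,2]>.06))
show('rackbase',box(285,372,155,235)&(P[...,2]>.001)&(P[...,2]<.012))
# reach pose suggestions
from h import rows,Rz
rows([0.46,0.21,0.34],Rz(0)); rows([0.46,0.21,0.34],Rz(180))
E
```

```text
railL 28 [0.599 0.235 0.097] zmax 0.049 ang -140.7 [0.0074 0.0636]
railR 36 [0.614 0.188 0.043] zmax 0.048 ang -174.9 [0.0025 0.0129]
cap 93 [0.464 0.2   0.135] zmax 0.11 ang 56.9 [0.0088 0.0314]
red 94 [ 0.504 -0.261  0.092] zmax 0.098 ang 50.7 [0.0025 0.0284]
redtop 157 [ 0.499 -0.246  0.163] zmax 0.382 ang 113.5 [0.0281 0.0731]
blk 206 [ 0.579 -0.167  0.119] zmax 0.098 ang 138.3 [0.0287 0.0476]
rackbase 2544 [ 0.543 -0.21   0.004] zmax 0.009 ang 78.8 [0.0722 0.0787]
ROW [50.52, -52.95, -10.87] [-0.0, 0.0, -63.1] n>= 17.7
ROW [50.52, -52.95, -10.87] [0.0, 0.0, 116.9] n>= 17.7
```

Request:
jog_arm([
  [22,-24,-11,0,0,0],
  [22,-24,-11,0,0,0],
  [22,-24,-11,0,0,0],
  [22,-24,-11,0,0,0],
  [22,-24,-11,0,0,0],
  [22,-24,-11,0,0,0],
  [22,-24,-11,0,0,0],
  [22,-24,-11,0,0,0],
])

```text
time_s: 1.67
position: [0.3336, -0.1846, 0.3388]
tool_rot: [[0.892, 0.451, 0.0], [0.451, -0.892, -0.0], [0.0, 0.001, -1.0]]
ft_force: [1.1, -0.3, -1.0]
grip_width: 0.0852
gripper_force: 0.0
```

Request:
jog_arm([
  [25,-26,0,0,0,-60],
  [25,-26,0,0,0,-60],
  [25,-26,0,0,0,-60],
  [25,-26,0,0,0,-60],
  [25,-26,0,0,0,-60],
  [25,-26,0,0,0,-60],
  [25,-26,0,0,0,-60],
  [25,-26,0,0,0,-60],
])

```text
time_s: 2.33
position: [0.4312, 0.1345, 0.3383]
tool_rot: [[0.095, 0.995, 0.001], [0.995, -0.095, -0.0], [0.0, 0.001, -1.0]]
ft_force: [0.8, -1.4, 1.2]
grip_width: 0.0851
gripper_force: 0.0
```

```bash
cat > e.py <<'E'
from h import *
E
python3 - <<'E'
from h import *
o=env.observe();print(o['time_s'],o['position'].round(3),o['tool_rot'].round(3).tolist(),o['q'].round(1))
g=grab('wrist');save(g,'w1.png');P=pts(g);np.savez('w1.npz',P=P,frame=g['frame'])
print(np.round(g['cam_to_world'],3).tolist(),g['fovy'])
E
```

```text
2.3333 [0.431 0.135 0.338] [[0.095, 0.995, 0.001], [0.995, -0.095, -0.0], [0.0, 0.001, -1.0]] [ 2.3  8.2 75.9 -0.  95.9  7.7]
[[0.995, -0.093, -0.026, 0.438], [-0.097, -0.959, -0.266, 0.203], [0.0, 0.267, -0.964, 0.481], [0.0, 0.0, 0.0, 1.0]] 66.36013299417043
```

View pics/w1.png

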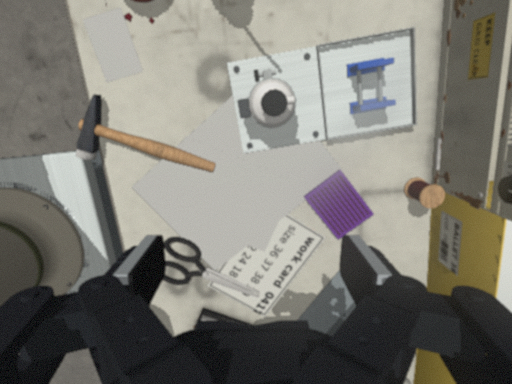

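The wrist view shows the rails at (371,68) and (373,105), the cap at (272,100) with its spout towards the rails, and the purple decoy at (338,204). The stand can be measured from here.

```bash
python3 - <<'E'
from h import *
d=np.load('w1.npz');P=d['P'];hsv=cv2.cvtColor(d['frame'],cv2.COLOR_RGB2HSV)
H,S,V=cv2.split(hsv);v,u=np.mgrid[:384,:512]
box=lambda a,b,c,e:(u>a)&(u<b)&(v>c)&(v<e)
cs=[]
for n,b in [('A',box(340,402,50,85)),('B',box(340,402,90,120))]:
    m=b&(P[...,2]>.040)&(P[...,2]<.05)&(H>100)&(H<130)&(S>90)
    q=P[m]; r=cv2.minAreaRect((q[:,:2]*1000).astype(np.float32)); print(n,m.sum(),q.mean(0).round(4),np.median(q[:,2]),[np.round(x,1) for x in r]);cs.append(np.array(r[0])/1000)
m=box(240,310,75,130)&(P[...,2]>.1)&(P[...,2]<.112)&(V<90)
q=P[m];print('cap',m.sum(),np.median(q[:,2]),[np.round(x,1) for x in cv2.minAreaRect((q[:,:2]*1000).astype(np.float32))])
m=box(220,430,20,165)&(P[...,2]>.002)&(P[...,2]<.02)&(S<60)&(V>120)
mm=cv2.morphologyEx(m.astype(np.uint8),cv2.MORPH_OPEN,np.ones((3,3)))
nl,lab,st,ce=cv2.connectedComponentsWithStats(mm);k=1+st[1:,4].argmax();q=P[lab==k]
print('base',len(q),[np.round(x,1) for x in cv2.minAreaRect((q[:,:2]*1000).astype(np.float32))])
a,b=cs; mid=(a+b)/2; dd=a-b;print('mid',mid,'dist',np.linalg.norm(dd),'yaw from rails',np.degrees(np.arctan2(dd[1],dd[0]))-90)
# bench check
m=box(150,200,200,230);print('bench z',np.median(P[m][:,2]))
R=Rz(-39,28); zb=-R[:,2]
rows(np.array([0.504,-0.261,0.095])+zb*0.13,R)
E
```

```text
A 201 [0.6099 0.2446 0.0452] 0.04519132418458943 [array([611.7, 244.4]), array([47.5,  8. ]), np.float64(4.2)]
B 0 [nan nan nan] nan [array([0., 0.]), array([0., 0.]), np.float64(0.0)]
cap 487 0.10629959313112225 [array([464.9, 205.6]), array([28.4, 29.3]), np.float64(84.5)]
base 12865 [array([547.7, 211.5]), array([274.2, 140.4]), np.float64(4.2)]
mid [0.30583417 0.12222157] dist 0.6587037296835325 yaw from rails -68.21669625597531
bench z 0.00109451225887236
ROW [-35.98, 5.42, 12.68] [-27.2, -8.5, 33.6] n>= 9.2<stdin>:8: RuntimeWarning: Mean of empty slice.
  ret = um.true_divide(
  return _methods._mean(a, axis=axis, dtype=dtype,
  ret = ret.dtype.type(ret / rcount)
```

Stand origin is about (0.614, 0.2165), yaw 4.2°. The rail, cap and base measurements all agree. Next I'll go above the red blank.

Request:
jog_arm([
  [-20,2,0,0,0,10],
  [-36,5.4,8,-27.2,-8.5,33.6],
  [-36,5.4,8,-27.2,-8.5,33.6],
  [-36,5.4,8,-27.2,-8.5,33.6],
  [-36,5.4,8,-27.2,-8.5,33.6],
  [-36,5.4,8,-27.2,-8.5,33.6],
  [-36,5.4,8,-27.2,-8.5,33.6],
  [-36,5.4,8,-27.2,-8.5,33.6],
])

```text
time_s: 3.05
position: [0.4449, -0.1929, 0.2673]
tool_rot: [[0.646, 0.673, 0.36], [0.763, -0.569, -0.306], [-0.001, 0.473, -0.881]]
ft_force: [2.0, 0.5, 0.4]
grip_width: 0.0857
gripper_force: 0.0
```

Request:
jog_arm([
  [0,0,0,0,0,0],
  [0,0,0,0,0,0],
])

```text
time_s: 3.22
position: [0.4455, -0.194, 0.2671]
tool_rot: [[0.648, 0.673, 0.356], [0.761, -0.572, -0.305], [-0.002, 0.469, -0.883]]
ft_force: [-0.2, 0.6, 0.3]
grip_width: 0.0857
gripper_force: 0.0
```

```bash
python3 - <<'E'
from h import *
R=Rz(-39,28); zb=-R[:,2]
rows(np.array([0.504,-0.261,0.095])+zb*0.13,R)
g=grab('wrist');save(g,'w2.png');P=pts(g);np.savez('w2.npz',P=P,frame=g['frame'])
for r in env.regions_of('wrist','blank_red')[:3]:
    m=r['pixels'];print(r['score'],r['point'],m.sum(),np.median(P[m],0).round(3))
E
```

```text
ROW [-1.45, -0.31, 6.33] [-0.0, 0.7, -1.2] n>= 1.6
0.76 [172.6, 247.5] 715 [ 0.506 -0.255  0.093]
```

View pics/w2.png

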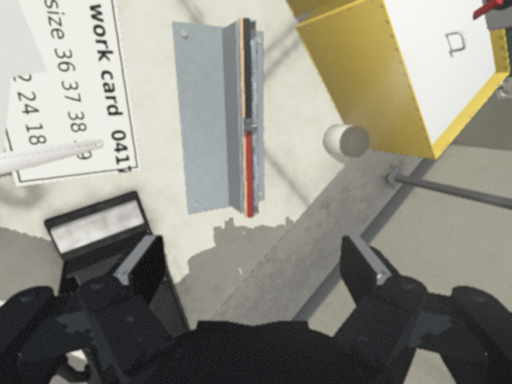

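The red top edge runs from (250,128) to (250,217), with a tan sliver on the board side. The black blank is directly behind it at (247,75).

```bash
python3 - <<'E'
from h import *
g=np.load('w2.npz');P=g['P'];hsv=cv2.cvtColor(g['frame'],cv2.COLOR_RGB2HSV);H,S,V=cv2.split(hsv)
v,u=np.mgrid[:384,:512];box=(u>225)&(u<275)&(v>118)&(v<225)
m=box&((H<9)|(H>170))&(S>120);q=P[m]
print(m.sum(),q.min(0).round(3),q.max(0).round(3))
q=q[q[:,2]>.085];r=cv2.minAreaRect((q[:,:2]*1000).astype(np.float32));print(len(q),[np.round(x,1) for x in r],np.median(q[:,2]))
vx,vy,x0,y0=cv2.fitLine((q[:,:2]*1000).astype(np.float32),cv2.DIST_HUBER,0,.01,.01).ravel();print('line yaw of y axis',np.degrees(np.arctan2(vy,vx)))
m=(u>160)&(u<225)&(v>10)&(v<225)&(P[...,2]>.002)&(P[...,2]<.008)&(S<80)
mm=cv2.morphologyEx(m.astype(np.uint8),cv2.MORPH_OPEN,np.ones((3,3)));n,l,st,c=cv2.connectedComponentsWithStats(mm);k=1+st[1:,4].argmax();b=P[l==k]
r=cv2.minAreaRect((b[:,:2]*1000).astype(np.float32));print('base',[np.round(x,1) for x in r])
for th in (-39,-40,-41,-42):
    a=np.radians(th);X=np.array([np.cos(a),np.sin(a)]);Y=np.array([-X[1],X[0]])
    xs=b[:,:2]@X;ys=b[:,:2]@Y;rx=q[:,:2]@X;ry=q[:,:2]@Y
    f=lambda t:np.percentile(t,[1,50,99]).round(4)
    print(th,'base x',f(xs),'y',f(ys),'red x',f(rx),'y',f(ry),'corr',np.polyfit(ry,rx,1)[0].round(3),np.polyfit(ys[ys<1e9],xs,1)[0].round(3))
E
```

```text
411 [ 0.439 -0.297  0.085] [ 0.54  -0.098  0.393]
409 [array([ 494.3, -191.2]), array([ 78.4, 202.2]), np.float64(9.6)] 0.09330832615210066
line yaw of y axis 50.522663
base [array([ 524.3, -202. ]), array([245.7,  64.2]), np.float64(50.5)]
-39 base x [0.5033 0.532  0.5659] y [0.0545 0.1928 0.2937] red x [0.4147 0.5553 0.5584] y [0.0686 0.1204 0.1971] corr -0.165 0.024
-40 base x [0.4999 0.5288 0.5616] y [0.0637 0.2021 0.303 ] red x [0.4112 0.5531 0.5564] y [0.0783 0.1301 0.2043] corr -0.177 0.008
-41 base x [0.4954 0.5253 0.5572] y [0.0729 0.2113 0.3122] red x [0.4076 0.5508 0.5546] y [0.0879 0.1397 0.2115] corr -0.19 -0.009
-42 base x [0.4906 0.5216 0.5537] y [0.082  0.2204 0.3214] red x [0.4039 0.5484 0.5527] y [0.0976 0.1493 0.2186] corr -0.203 -0.025
```

```bash
python3 - <<'E'
from h import *
g=np.load('w2.npz');P=g['P'];hsv=cv2.cvtColor(g['frame'],cv2.COLOR_RGB2HSV);H,S,V=cv2.split(hsv)
v,u=np.mgrid[:384,:512];box=(u>225)&(u<275)&(v>118)&(v<225)
q=P[box&((H<9)|(H>170))&(S>120)&(P[...,2]<.11)&(P[...,2]>.07)]
R=Rz(-39.5,28);A=np.stack([R[:,1],-R[:,0],-R[:,2]],1)  # blank axes x,y,z
A[:,1]=np.cross(A[:,2],A[:,0])
s=q@A
for i in range(3):print('xyz'[i],np.percentile(s[:,i],[1,10,50,90,99]).round(4))
t=s[s[:,2]>np.percentile(s[:,2],40)]
print('slopes x,y',np.polyfit(t[:,1],t[:,0],1)[0],np.polyfit(t[:,1],t[:,2],1)[0])
# all pts near top edge irrespective of colour
a=P[box&(P[...,2]<.11)&(P[...,2]>.07)]@A;zt=np.percentile(s[:,2],90)
t=a[a[:,2]>zt-.004];print('edge x',np.percentile(t[:,0],[1,50,99]).round(4),'y',np.percentile(t[:,1],[1,99]).round(4),'zt',zt,len(t))
c=np.array([np.percentile(t[:,0],[2,98]).mean(),np.percentile(t[:,1],[1,99]).mean(),zt-.0375]);C=A@c
print('centre',C,'expected z',0.024+.0375*np.cos(np.radians(28))+.005*np.sin(np.radians(28)))
for d in (.05,):rows(C+A[:,2]*(.0375+d),R)
E
```

```text
x [0.5303 0.5307 0.533  0.5354 0.5362]
y [0.0734 0.0837 0.1251 0.1613 0.1694]
z [-0.1856 -0.1787 -0.1778 -0.1769 -0.1764]
slopes x,y 0.0023583153115845482 0.0014811114452502696
edge x [0.5273 0.5322 0.537 ] y [0.0711 0.1691] zt -0.1769080160735855 681
centre [ 0.51662995 -0.27025151  0.06053231] expected z 0.059457892546139215
ROW [-1.48, -0.54, 14.47] [0.1, 0.4, -0.6] n>= 3.5
```

Request:
jog_arm([
  [-1.5,-0.5,6,0.1,0.4,-0.6],
  [-1.5,-0.5,12,0.1,0.4,-0.6],
  [-1.5,-0.5,16.5,0.1,0.4,-0.6],
  [-1.5,-0.5,16.5,0.1,0.4,-0.6],
  [-1.5,-0.5,16.5,0.1,0.4,-0.6],
], hand=0.5)

```text
time_s: 3.73
position: [0.4925, -0.2499, 0.1124]
tool_rot: [[0.634, 0.687, 0.355], [0.773, -0.563, -0.291], [-0.0, 0.459, -0.889]]
ft_force: [-0.2, -0.0, -0.4]
grip_width: 0.0424
gripper_force: 0.0
```

```bash
python3 - <<'E'
from h import *
R=Rz(-39.5,28);C=np.array([0.51663,-0.27025,0.0600])
rows(C+(-R[:,2])*(.0375-.027),R)
g=grab('wrist');P=pts(g);H,S,V=cv2.split(cv2.cvtColor(g['frame'],cv2.COLOR_RGB2HSV))
m=((H<9)|(H>170))&(S>120)&(P[...,2]<.11)&(P[...,2]>.07)
o=env.observe();s=(P[m]-o['position'])@o['tool_rot']
print(m.sum(),np.percentile(s,[2,50,98],0).round(4))
t=s[s[:,2]<np.percentile(s[:,2],60)];print(np.percentile(t,[2,50,98],0).round(4))
E
```

```text
ROW [-0.04, 0.39, 5.06] [-0.7, -0.0, 0.1] n>= 1.2
1568 [[-0.0465  0.0002  0.0263]
 [ 0.0054  0.0032  0.0276]
 [ 0.0482  0.0062  0.029 ]]
[[-0.0465  0.0002  0.0262]
 [ 0.0035  0.0032  0.0273]
 [ 0.0472  0.0061  0.0277]]
```

Request:
jog_arm([
  [0.1,0.35,2.5,-0.7,0,0.1],
  [0.1,0.35,5.2,-0.7,0,0.1],
  [0.1,0.35,5.2,-0.7,0,0.1],
  [0.1,0.35,5.2,-0.7,0,0.1],
])

```text
time_s: 4.12
position: [0.5146, -0.2667, 0.0772]
tool_rot: [[0.635, 0.677, 0.372], [0.772, -0.557, -0.305], [0.0, 0.481, -0.877]]
ft_force: [-0.8, -0.8, 0.1]
grip_width: 0.0424
gripper_force: 0.0
```

Request:
jog_arm([
  [0,0,0,0,0,0],
  [0,0,0,0,0,0],
  [0,0,0,0,0,0],
  [0,0,0,0,0,0],
  [0,0,0,0,0,0],
  [0,0,0,0,0,0],
], hand=0, newtons=40)

```text
time_s: 4.62
position: [0.513, -0.2663, 0.0767]
tool_rot: [[0.636, 0.678, 0.369], [0.772, -0.559, -0.304], [0.0, 0.478, -0.878]]
ft_force: [-8.8, 9.2, 11.5]
grip_width: 0.0094
gripper_force: 39.0
```

The grip is shallow, about 15 mm of overlap. I'll regrasp a little deeper.

Request:
jog_arm([
  [0,0,0,0,0,0],
  [0,0,0,0,0,0],
  [0,0,0,0,0,0],
  [0,-0.1,0.9,0,0,0],
  [0,-0.1,0.9,0,0,0],
  [0,-0.1,0.9,0,0,0],
], hand=0.4)

```text
time_s: 5.12
position: [0.5168, -0.27, 0.0665]
tool_rot: [[0.637, 0.677, 0.37], [0.771, -0.559, -0.305], [0.0, 0.479, -0.878]]
ft_force: [0.3, 0.1, 0.5]
grip_width: 0.0343
gripper_force: 0.0
```

```bash
python3 - <<'E'
from h import *
g=grab('wrist');P=pts(g);H,S,V=cv2.split(cv2.cvtColor(g['frame'],cv2.COLOR_RGB2HSV))
m=((H<9)|(H>170))&(S>120)&(P[...,2]<.11)&(P[...,2]>.06)
o=env.observe();s=(P[m]-o['position'])@o['tool_rot']
print(o['position'],o['ft_force'],o['grip_width'],m.sum(),np.percentile(s,[2,20,50,98],0).round(4))
save(g,'w3.png')
E
```

```text
[ 0.51682369 -0.2699952   0.06676633] [ 0.27408673  0.34058481 -0.14664146] 0.03422588080815038 3180 [[-0.0244 -0.0068 -0.0324]
 [-0.0082 -0.0053 -0.0317]
 [ 0.0162 -0.003  -0.0312]
 [ 0.0494  0.0012 -0.0127]]
```

View pics/w3.png

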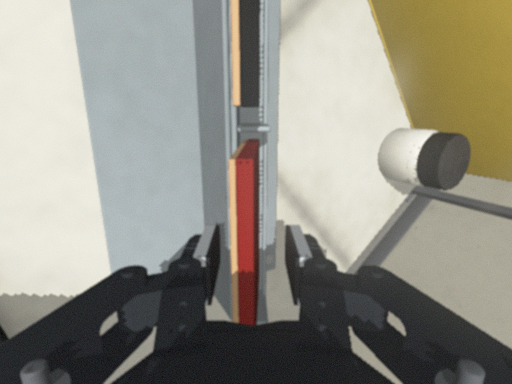

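The blank is between the open fingers at (245,240), about 3 mm towards tool −y, with its top 31 mm above the TCP. I'll centre on it and grip.

Request:
jog_arm([
  [0,-0.3,-0.3,0,0,0],
  [0,-0.3,-0.3,0,0,0],
  [0,-0.3,-0.3,0,0,0],
])

```text
time_s: 5.42
position: [0.5136, -0.2672, 0.0685]
tool_rot: [[0.637, 0.677, 0.37], [0.771, -0.559, -0.305], [0.0, 0.48, -0.877]]
ft_force: [0.2, -0.6, -0.2]
grip_width: 0.0341
gripper_force: 0.0
```

Request:
jog_arm([
  [0,0,0,0,0,0],
  [0,0,0,0,0,0],
  [0,0,0,0,0,0],
  [0,0,0,0,0,0],
  [0,0,0,0,0,0],
  [0,0,0,0,0,0],
], hand=0, newtons=40)

```text
time_s: 5.92
position: [0.5138, -0.2675, 0.0685]
tool_rot: [[0.637, 0.676, 0.371], [0.771, -0.558, -0.305], [0.0, 0.48, -0.877]]
ft_force: [1.1, 0.1, 1.0]
grip_width: 0.0094
gripper_force: 44.3
```

Request:
jog_arm([
  [0,0.2,-1,0,0,0],
  [0,0.2,-3,0,0,0],
  [0,0.2,-6,0,0,0],
  [0,0.2,-9,0,0,0],
  [0,0.2,-12,0,0,0],
  [0,0.2,-15,0,0,0],
  [0,0.2,-16,0,0,0],
  [0,0.2,-16,0,0,0],
])

```text
time_s: 6.58
position: [0.4556, -0.2193, 0.2122]
tool_rot: [[0.636, 0.675, 0.373], [0.771, -0.557, -0.307], [0.0, 0.484, -0.875]]
ft_force: [0.7, -0.1, -0.8]
grip_width: 0.009
gripper_force: 44.2
```

```bash
python3 - <<'E'
from h import *
o=env.observe();print(o['position'],o['q'].round(1))
g=grab('wrist');save(g,'w4.png');P=pts(g);np.savez('w4.npz',P=P,frame=g['frame'],p=o['position'],R=o['tool_rot'])
R=Rz(4.2,0);rows([0.614,0.2165,0.20],R)
E
```

```text
[ 0.45561141 -0.21926318  0.21219215] [-39.    8.4 103.   -0.3  39.7   0.7]
ROW [43.7, -14.13, -6.56] [27.4, 11.0, -42.8] n>= 11.1
```

View pics/w4.png

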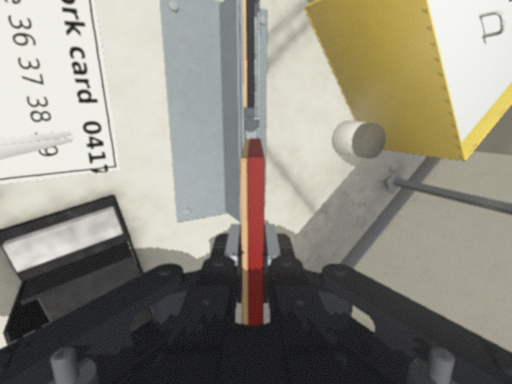

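The blank is held centrally and lifted, with its end at (253,145). Next I'll check its pose in the hand.

Request:
jog_arm([
  [22,-7,-6,13,5.5,-21],
  [43.7,-14,-6.5,27.4,11,-42.8],
  [43.7,-14,-6.5,27.4,11,-42.8],
  [43.7,-14,-6.5,27.4,11,-42.8],
  [43.7,-14,-6.5,27.4,11,-42.8],
  [43.7,-14,-6.5,27.4,11,-42.8],
  [43.7,-14,-6.5,27.4,11,-42.8],
  [43.7,-14,-6.5,27.4,11,-42.8],
])

```text
time_s: 7.3
position: [0.5712, 0.0947, 0.2011]
tool_rot: [[-0.078, 0.997, -0.008], [0.997, 0.078, 0.003], [0.003, -0.008, -1.0]]
ft_force: [1.2, -0.1, -1.1]
grip_width: 0.0093
gripper_force: 44.0
```

```bash
python3 - <<'E'
from h import *
d=np.load('w4.npz');P=d['P'];H,S,V=cv2.split(cv2.cvtColor(d['frame'],cv2.COLOR_RGB2HSV))
v,u=np.mgrid[:384,:512];m=((H<9)|(H>170))&(S>120)&(u>235)&(u<272)&(v>130)&(v<325)
s=(P[m]-d['p'])@d['R'];s=s[np.abs(s).max(1)<.08]
print(len(s),np.percentile(s,[1,10,50,90,99],0).round(4))
t=s[s[:,2]<-.02]
for _ in range(3):
    k=np.polyfit(t[:,0],t[:,2],1);e=t[:,2]-np.polyval(k,t[:,0]);t=t[abs(e)<.003]
print('top edge slope deg',np.degrees(np.arctan(k[0])),'z at 0',k[1],len(t),t[:,0].min(),t[:,0].max())
R=Rz(4.2,0);rows([0.614,0.2165,0.20],R)
E
```

```text
2587 [[-0.0283 -0.0024 -0.0291]
 [-0.0193 -0.0018 -0.0284]
 [ 0.0146  0.0008 -0.0277]
 [ 0.0434  0.0036 -0.0269]
 [ 0.0492  0.0043 -0.0262]]
top edge slope deg -0.09405825896354851 z at 0 -0.027643811018291605 2577 -0.030214045882885978 0.04974609289242584
ROW [11.81, 5.22, 0.1] [-0.5, -0.2, 0.3] n>= 3.1
```

Request:
jog_arm([
  [11.8,5.2,0,-0.5,-0.2,0.3],
  [11.8,5.2,0,-0.5,-0.2,0.3],
  [11.8,5.2,0,-0.5,-0.2,0.3],
  [11.8,5.2,3,-0.5,-0.2,0.3],
  [11.8,5.2,6,-0.5,-0.2,0.3],
  [11.8,5.2,9,-0.5,-0.2,0.3],
  [11.8,5.2,9,-0.5,-0.2,0.3],
  [11.8,5.2,9,-0.5,-0.2,0.3],
])

```text
time_s: 7.97
position: [0.6123, 0.2146, 0.1113]
tool_rot: [[-0.068, 0.998, 0.002], [0.998, 0.068, -0.002], [-0.002, 0.002, -1.0]]
ft_force: [0.6, -0.1, -0.1]
grip_width: 0.0094
gripper_force: 44.0
```

```bash
python3 - <<'E'
from h import *
R=Rz(4.2,0);rows([0.614,0.2165,0.093],R);print(env.observe()['position'])
g=grab('wrist');P=pts(g);H,S,V=cv2.split(cv2.cvtColor(g['frame'],cv2.COLOR_RGB2HSV));o=env.observe()
m=(P[...,2]>.035)&(P[...,2]<.055)&(H>100)&(H<130)&(S>90)
q=P[m];n,l,st,c=cv2.connectedComponentsWithStats(m.astype(np.uint8))
for i in range(1,n):
    if st[i,4]>40: print(st[i],np.percentile(P[l==i],[2,50,98],0).round(4).tolist())
save(g,'w5.png')
E
```

```text
ROW [0.18, 0.18, 1.83] [0.1, 0.1, -0.3] n>= 0.4
[0.61229546 0.21463964 0.11134971]
[265 155  25  13 290] [[0.6198, 0.2427, 0.0354], [0.628, 0.2472, 0.0451], [0.6365, 0.2505, 0.0465]]
[222 156  18  12 206] [[0.5887, 0.2407, 0.0377], [0.595, 0.2449, 0.045], [0.6009, 0.248, 0.0463]]
[276 224  12  11 101] [[0.6321, 0.1913, 0.0355], [0.6364, 0.1942, 0.044], [0.6407, 0.1951, 0.0465]]
```

View pics/w5.png

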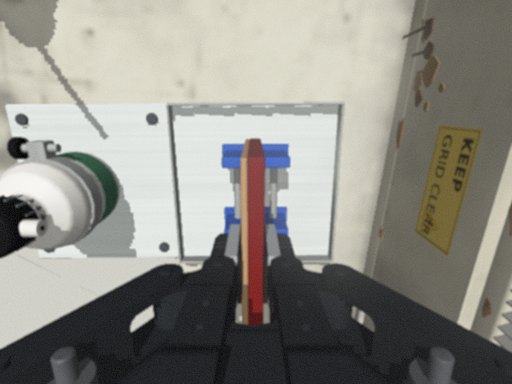

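The view shows the blank over the rails at (255,155) and (255,222), with its tan face towards the bottle on the left. Everything is aligned, so I'll lower it.

Request:
jog_arm([
  [0.2,0.2,0.8,0.1,0.1,-0.3],
  [0.2,0.2,1.5,0.1,0.1,-0.3],
  [0.2,0.2,1.65,0.1,0.1,-0.3],
  [0.2,0.2,1.7,0.1,0.1,-0.3],
  [0.2,0.2,1.75,0.1,0.1,-0.3],
  [0.2,0.2,1.75,0.1,0.1,-0.3],
  [0.2,0.2,1.75,0.1,0.1,-0.3],
])

```text
time_s: 8.6
position: [0.6149, 0.217, 0.097]
tool_rot: [[-0.073, 0.997, 0.006], [0.997, 0.073, 0.001], [0.0, 0.006, -1.0]]
ft_force: [0.1, 0.5, -1.2]
grip_width: 0.0093
gripper_force: 44.1
```

Request:
jog_arm([
  [0,0,0.1,0,0,0],
  [0,0,0.15,0,0,0],
  [0,0,0.2,0,0,0],
  [0,0,0.2,0,0,0],
  [0,0,0.2,0,0,0],
])

```text
time_s: 9.02
position: [0.6148, 0.217, 0.0945]
tool_rot: [[-0.073, 0.997, 0.005], [0.997, 0.073, 0.001], [0.0, 0.005, -1.0]]
ft_force: [0.1, 0.2, -1.2]
grip_width: 0.0091
gripper_force: 44.1
```

Request:
jog_arm([
  [0,0,0.05,0,0,0],
  [0,0,0.1,0,0,0],
  [0,0,0.15,0,0,0],
  [0,0,0.15,0,0,0],
  [0,0,0.15,0,0,0],
])

```text
time_s: 9.43
position: [0.6148, 0.217, 0.093]
tool_rot: [[-0.073, 0.997, 0.005], [0.997, 0.073, 0.001], [0.0, 0.005, -1.0]]
ft_force: [-0.4, 0.4, -1.3]
grip_width: 0.0091
gripper_force: 44.1
```

Request:
jog_arm([
  [0,0,0.05,0.3,0,0],
  [0,0,0.1,0.3,0,0],
  [0,0,0.1,0.3,0,0],
  [0,0,0.1,0.3,0,0],
])

```text
time_s: 9.77
position: [0.615, 0.2172, 0.0928]
tool_rot: [[-0.074, 0.997, 0.001], [0.997, 0.074, 0.001], [0.0, 0.001, -1.0]]
ft_force: [-1.0, 0.4, 4.8]
grip_width: 0.0097
gripper_force: 44.9
```

Contact is about 6 N. I'll ease the load, lower the grip force, then open.

Request:
jog_arm([
  [0,0,-0.05,0,0,0],
  [0,0,-0.05,0,0,0],
  [0,0,-0.05,0,0,0],
], newtons=20)

```text
time_s: 10.02
position: [0.6149, 0.2171, 0.0928]
tool_rot: [[-0.073, 0.997, 0.001], [0.997, 0.073, 0.001], [0.0, 0.001, -1.0]]
ft_force: [-1.1, 0.2, 3.8]
grip_width: 0.0093
gripper_force: 44.8
```

Request:
jog_arm([
  [0,0,-0.05,0,0,0],
  [0,0,-0.05,0,0,0],
  [0,0,-0.05,0,0,0],
  [0,0,-0.05,0,0,0],
], hand=0.4)

```text
time_s: 10.35
position: [0.6148, 0.2169, 0.0927]
tool_rot: [[-0.073, 0.997, -0.0], [0.997, 0.073, 0.0], [0.0, -0.0, -1.0]]
ft_force: [-0.3, 1.6, -0.6]
grip_width: 0.0342
gripper_force: 0.0
```

```bash
python3 - <<'E'
from h import *
g=grab('wrist');save(g,'w6.png');P=pts(g);o=env.observe();print(o['position'],o['ft_force'])
H,S,V=cv2.split(cv2.cvtColor(g['frame'],cv2.COLOR_RGB2HSV))
v,u=np.mgrid[:384,:512];m=((H<9)|(H>170))&(S>120)&(u>225)&(u<285)&(v>130)&(v<325)
s=(P[m]-o['position'])@o['tool_rot'];s=s[np.abs(s).max(1)<.08]
print(len(s),np.percentile(s,[1,10,50,90,99],0).round(4))
E
```

```text
[0.61477528 0.21696096 0.09279845] [ 0.53537976 -0.38166482  0.50659939]
2468 [[-0.0282 -0.001  -0.0286]
 [-0.0192 -0.0004 -0.0281]
 [ 0.0141  0.0021 -0.0274]
 [ 0.0429  0.0046 -0.0266]
 [ 0.0493  0.0053 -0.026 ]]
```

View pics/w6.png

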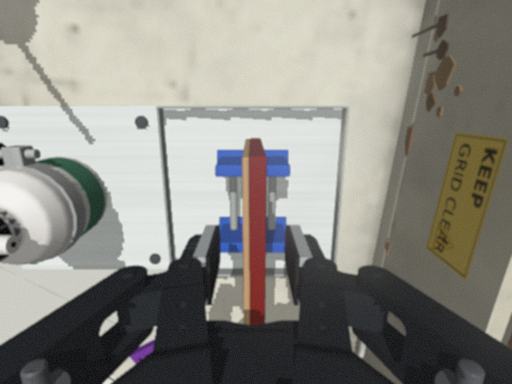

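The blank stands across both rails, released and clear of both fingers at (255,230). I'll retreat straight up and check it from outside.

Request:
jog_arm([
  [0,0,-1,0,0,0],
  [0,0,-3,0,0,0],
  [0,0,-6,0,0,0],
  [0,0,-9,0,0,0],
  [0,0,-10,0,0,0],
  [0,0,-10,0,0,0],
  [0,0,-10,0,0,0],
])

```text
time_s: 10.98
position: [0.6146, 0.217, 0.1929]
tool_rot: [[-0.073, 0.997, 0.0], [0.997, 0.073, 0.0], [0.0, 0.0, -1.0]]
ft_force: [0.2, -1.3, 0.5]
grip_width: 0.0341
gripper_force: 0.0
```

```bash
python3 - <<'E'
from h import *
g=grab('wrist');P=pts(g);o=env.observe()
H,S,V=cv2.split(cv2.cvtColor(g['frame'],cv2.COLOR_RGB2HSV))
m=((H<9)|(H>170))&(S>120)&(P[...,2]>.10)&(P[...,2]<.13)&(abs(P[...,0]-.614)<.03)
a=np.radians(4.2);s=(P[m]-[.6145,.2165,0]);s[:,:2]=s[:,:2]@np.array([[np.cos(a),-np.sin(a)],[np.sin(a),np.cos(a)]])
print(len(s),np.percentile(s,[1,50,99],0).round(4),np.degrees(np.polyfit(s[:,1],s[:,0],1)[0]))
R=Rz(4.2,0);rows([0.465,0.2055,0.20],R)
E
```

```text
761 [[-0.0008 -0.0466  0.1187]
 [ 0.0016 -0.0018  0.1202]
 [ 0.0047  0.0488  0.1217]] 0.23662885867027808
ROW [-0.04, -14.97, -0.79] [-0.1, -0.0, 0.0] n>= 3.6
```

It stands upright: top at 0.120 m, centred within 2 mm and square within 0.3°. On to the cap with the fingers shut.

Request:
jog_arm([
  [0,-4,-0.8,0,0,0],
  [0,-8,-0.8,0,0,0],
  [0,-12,-0.8,0,0,0],
  [0,-15,-0.8,0,0,0],
  [0,-15,-0.8,0,0,0],
  [0,-15,3,0,0,0],
  [0,-15,6.5,0,0,0],
  [0,-15,6.5,0,0,0],
], hand=0)

```text
time_s: 11.7
position: [0.4619, 0.2052, 0.1219]
tool_rot: [[-0.073, 0.997, -0.012], [0.997, 0.073, -0.002], [-0.001, -0.012, -1.0]]
ft_force: [-1.1, -0.5, -1.3]
grip_width: 0.0002
gripper_force: 0.0
```

Request:
jog_arm([
  [0,0,0,0,0,0],
  [0,0,0,0,0,0],
])

```text
time_s: 11.87
position: [0.466, 0.2061, 0.1289]
tool_rot: [[-0.073, 0.997, 0.001], [0.997, 0.073, 0.0], [0.0, 0.001, -1.0]]
ft_force: [-0.5, -0.1, 0.6]
grip_width: 0.0005
gripper_force: 0.0
```

```bash
python3 - <<'E'
from h import *
rows([0.465,0.2055,0.106],Rz(4.2,0));print(env.observe()['ft_force'])
E
```

```text
ROW [-0.05, -0.11, 2.29] [0.1, -0.0, 0.0] n>= 0.6
[-0.50224942 -0.09255039  0.59378914]
```

Request:
jog_arm([
  [0,-0.1,1.2,0,0,0],
  [0,-0.1,2,0,0,0],
  [0,-0.1,2.5,0,0,0],
  [0,-0.1,2.7,0,0,0],
  [0,-0.1,2.9,0,0,0],
  [0,-0.1,3,0,0,0],
  [0,-0.1,3,0,0,0],
  [0,-0.1,3,0,0,0],
])

```text
time_s: 12.53
position: [0.4648, 0.2061, 0.099]
tool_rot: [[-0.073, 0.997, 0.002], [0.997, 0.073, 0.001], [0.0, 0.002, -1.0]]
ft_force: [-0.3, -1.2, 6.5]
grip_width: -0.0002
gripper_force: 3.5
```

Nearly at the bottom, so I'll press 1.5 mm more and see whether the force climbs.

Request:
jog_arm([
  [0,0,0.1,0,0,0],
  [0,0,0.15,0,0,0],
  [0,0,0.15,0,0,0],
  [0,0,0.15,0,0,0],
])

```text
time_s: 12.87
position: [0.4649, 0.2061, 0.0988]
tool_rot: [[-0.074, 0.997, 0.003], [0.997, 0.074, 0.001], [0.0, 0.003, -1.0]]
ft_force: [-3.9, -0.7, 20.0]
grip_width: 0.0
gripper_force: 10.2
```

The cap is on its stop at 20 N. I'll release it and retreat.

Request:
jog_arm([
  [0,0,-0.5,0,0,0],
  [0,0,-1.5,0,0,0],
  [0,0,-4,0,0,0],
  [0,0,-8,0,0,0],
  [0,0,-12,0,0,0],
  [0,0,-16,0,0,0],
  [0,0,-16,0,0,0],
  [0,0,-16,0,0,0],
])

```text
time_s: 13.53
position: [0.4647, 0.206, 0.2584]
tool_rot: [[-0.074, 0.997, 0.005], [0.997, 0.073, 0.001], [0.001, 0.005, -1.0]]
ft_force: [-0.3, -0.7, -0.7]
grip_width: -0.0001
gripper_force: 0.0
```

Request:
jog_arm([
  [-8,0,0,0,0,0],
  [-12,0,-4,0,0,0],
  [-12,0,-4,0,0,0],
  [-12,0,-4,0,0,0],
  [-12,0,-4,0,0,0],
  [-12,0,-4,0,0,0],
])

```text
time_s: 14.03
position: [0.4725, 0.0864, 0.2951]
tool_rot: [[-0.073, 0.997, -0.003], [0.997, 0.073, 0.001], [0.001, -0.002, -1.0]]
ft_force: [-0.0, 0.7, 0.1]
grip_width: 0.0
gripper_force: 0.0
```

```bash
python3 - <<'E'
from h import *
g=grab('wrist');P=pts(g);save(g,'w7.png')
H,S,V=cv2.split(cv2.cvtColor(g['frame'],cv2.COLOR_RGB2HSV))
m=((H<9)|(H>170))&(S>110)&(P[...,2]>.10)&(P[...,2]<.13)&(abs(P[...,0]-.614)<.04)&(abs(P[...,1]-.217)<.07)
print(m.sum(),np.percentile(P[m],[2,50,98],0).round(4) if m.any() else '')
m=(np.hypot(P[...,0]-.465,P[...,1]-.2055)<.012)&(P[...,2]>.09);print('cap z',m.sum(),np.median(P[m][:,2]))
E
```

```text
303 [[0.6106 0.2145 0.1188]
 [0.6144 0.2421 0.1203]
 [0.6176 0.2641 0.1219]]
cap z 441 0.10642150562696029
```

View pics/w7.png

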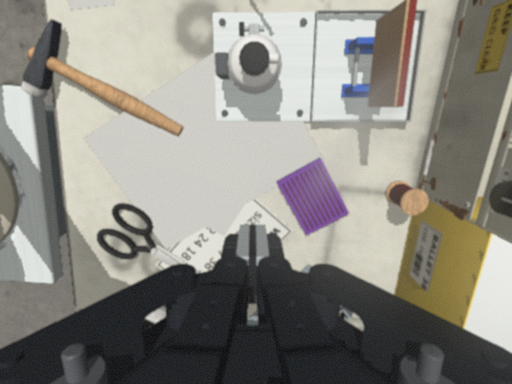

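The blank stands on the rails at (392,55), tan face to the bottle. The cap at (254,58) is up again, with its top at 0.1064 m.

```bash
python3 -c "
from rig import env
print(env.close_job())"
```

```text
the job is handed in; nothing more can be done
None
```

The red blank stands on the rails with its tan face to the nozzle, the spray cap was pressed to its stop and is up again, and the job is handed in (no verdict came back).

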